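# Seat the lens carriage and hold the inspection mirror on its orange mark

## Robot

A 6-joint arm with a two-finger parallel gripper is mounted at the origin on the work surface. World frame = base frame: x ahead of the robot, y to its left, z up, the work surface at z = 0. Lengths are in m, angles in rad, forces in N, time in s.
With the tool pointing down it reaches from about 0.375 to 0.9 m from the base axis. Payload 3.1 kg.
Tool frame: the origin (TCP) lies on the centre line of the jaws, within the pads' length; the fingertips stand ahead of it and the grasp point (between the pads) lies 3 mm ahead of it (robot.tip_reach is the z of the fingertips in the tool frame, in m); z points along the fingers, y is the line along which they close (so a half turn about z gives the same grasp; the last joint's range is limited). The gripper opens to 87 mm and grips with 3 to 60 N. Pads are 19 mm wide; open, the fingers measure 117 mm over their backs; the gripper's body (75 mm by 190 mm) begins 51 mm behind the grasp point.
Start: joints at [-1.484, 0.527, 1.433, -0, 1.181, -0.178], TCP at [0.164, -0.603, 0.245] pointing down, gripper open.
Joint ranges: [-3.08, 3.08], [-0.75, 2.2], [0.22, 2.44], [-1.43, 4.57], [0, 2.65], [-2.85, 2.85]. Speed limits (rad/s): [2.79, 2.79, 3.14, 3.14, 3.14, 3.14].

## Interface

Orientations are given as a unit quaternion [x, y, z, w].
In Python, from rig import sensors, eyes, ticket, robot gives the robot as it stands.
- The arm moves only by the tool drive_tool, never from a script. Its argument "deltas" is a list that holds one entry, the list of rows, each a list of 6 numbers: the shift along the tool's x, y, z in mm, then the turn, a rotation vector about the tool's x, y, z in rad. A call has 1 to 8 rows; each row shifts and turns the commanded pose from where the row before left it, along the tool's axes as they then stand; what a row does not reach is not made up. A row lasts 1/12 s, in which the tool goes at most 41.7 mm and 7.16 degrees, less where a joint would pass 70% of its speed; a pose out of reach is approached as far as the arm can. A call is refused whole if a number of a shift passes 41.7 or a number of a turn 0.125, either way. A call with a gripper value outside its range is refused whole. "gripper" is the opening in per cent of the stroke, from 0 (shut) to 100 (fully open), set as the call begins (left out, the last holds). The fingers move at their own pace and stop on an object; "squeeze" is the grip in N (left out, the last holds). Time passes only in rows, so rows that do not move let the fingers close. It gives the time, the measured TCP pose, the force, the opening and the grip force at its end, in the units of the state.
- sensors.get_obs(): the state, without advancing time (a new reading comes with each control period).
- eyes.camera(name): name is "scene" or "top" or "wrist"; returns a dict with "img" (420x560x3 uint8, red, green, blue), "fov_y" (degrees; the focal length in pixels is half the picture's height over the tangent of half this angle, whatever the lens; pixels are square), "cx", "cy" (the principal point, pixels), "xyz" and "attitude" of the camera in the world; the wrist camera has in their place "hand_eye" (4x4, takes a point from camera to tool coordinates, whose origin is the TCP and whose axes are the flange's). Camera axes: x right, y up, looking along -z (the intrinsics and any distortion apply to the point x, -y, -z); pixel columns grow to the right and rows downward; lengths in m; the calibration is good to about 2 mm. A picture is of the moment at which its call begins: read the wrist's pose just before it. There is no depth.
- ticket.hand_in(): hands the job in; it is judged then, once.
The state is a dict: "time": time; "q": joint angles; "joint_velocities": joint speeds; "joint_torque": joint torques, N m; "position": TCP position; "tool_rot": TCP orientation; "ft_force": force on the tool from outside, world axes, zero at the start; "moment": the same for the moment, N m; "grip_width": finger opening in m; "grip_force": force on a finger pad.
Only numpy, scipy, OpenCV 4.12 (cv2) and the standard library are available. Lean on these libraries where they do the work, as an engineer would, in place of code of your own. Each camera call takes 0.05 s, during which the arm holds its last target. There are 200 camera calls.

## Task

Push the lens carriage along its track under the grey hood until you feel it come firmly up against the hidden stop, and leave it seated there. Then take the blue bar on top of the sprung mirror and turn the mirror until the camera sees the orange sticker reflected in it, that is, until the camera's line of sight, after the mirror, meets the sticker. Finish while still holding the mirror at that angle with the fingers (its spring swings it back if let go), and leave the jar, the screwdriver and the spectacles where they are.

Things in the scene. Friction and masses are not known exactly. Their poses are not given: they have to be found in the camera images.
- stand: Fixed black stand for camera and mirror, turned up to 0.25 rad. Origin on the bench under the mirror's upright pivot; x points from pivot to camera, z up. Round plate of 110 mm radius, 12 mm thick. White camera box 44 mm wide, 82 mm high, 142 to 202 mm along x, looking back along -x at the pivot. A fixed red laser line on the plate shows the camera's sight from lens to mirror.
- camera_lens (a point): Front of the camera's lens, 120 mm from the pivot axis along the stand's x, 60 mm above the bench.
- mirror: Upright mirror 60 mm wide, 32 to 92 mm above the bench. Origin as the stand's; x = normal of the face (which holds the pivot axis), y along its width. Turns about the upright pivot only: at rest x is 0.12 rad clockwise (from above) of the stand's x; up to 1.25 rad further clockwise against a return spring (0.06 Nm plus 0.12 Nm/rad). Its normal must bisect the bearings of camera and sticker.
- mirror_grip (a point): Centre of the blue grip bar on top of the mirror, on the pivot axis, 116 mm above the bench. The bar is 12 mm thick (along the mirror's x), 40 mm long (along its y) and 28 mm high (102 to 130 mm above the bench).
- sight: The camera's level line of sight after the mirror, shown by a second red laser line, 75 mm long, on the black plate; not solid. Origin on the bench on the pivot axis, x along the reflected sight, z up. Turns clockwise twice as much as the mirror; at rest 0.24 rad clockwise of the stand's x. The sticker is seen when it lies on this line continued.
- track: Fixed aluminium track 400 by 75 mm, turned up to 0.2 rad. Origin on the bench; x is the way to push the carriage (away from the robot), z up. Floor 8 mm thick, two dark rails up to 22 mm above the bench from x = -140 to 125 mm; a grey hood, 43 mm high, covers x = 135 to 255 mm and hides the stop.
- stop: Fixed steel block hidden under the hood, 12 mm long along x (near face 6 mm before its origin), set at another depth every time; x as the track's, origin at its underside. To be felt: the carriage is seated when its nose touches it, the carriage's origin then being 156 mm before the stop's along x.
- carriage: Loose white carriage 120 x 50 x 16 mm, about 0.25 kg, between the rails with 3 mm play each side; its steel nose reaches 150 mm ahead (+x) of the origin. Origin at the centre of its underside, 8 mm above the bench; x along the track. Starts 20 to 130 mm short of the stop. Carries an upright 50 mm lens 30 mm ahead of the origin (orange tab on top, 91 mm above the bench) and a blue post behind.
- carriage_grip (a point): Grip point on the carriage's blue handle post, 45 mm behind the carriage's origin and 60 mm above the bench. The post is 14 mm along x and 20 mm along y, up to 78 mm above the bench, and can be pinched from above across y.
- marker (a point): Centre of the orange sticker, 20 mm in diameter, on the carriage's lens, on the side that faces the mirror (+y), 60 mm above the bench. An orange tab 20 mm long sits right above it on top of the lens.
- cleaner: Bystander: closed glass jar, 48 mm in diameter, 100 mm high, origin under its centre. Leave alone.
- driver: Bystander: small screwdriver 140 mm long lying on the bench. Leave alone.
- spectacles: Bystander: folded black spectacles, 120 mm wide, 47 mm high, standing on the bench. Leave alone.
There are look-alikes about, which are no part of the job. Of the things like the carriage, leave any that is purple; of the rest the smaller one is meant.

How it is judged:
By the outcome, as a careful person would: the job done as asked, in the order asked, and still so for the second after the job is handed in, while the arm keeps its last pose, push and grip.
It also fails if it takes over 54 s, if anything falls off the work surface, if the arm or the gripper's body presses on something with over 40 N, if the wrist force passes 120 N, or if a joint passes its speed limit or range.

## Working session

There is one attempt and no reset: what is moved stays moved. The work goes in short steps, Python scripts to look and compute and a tool call to move; the robot and the scene stay as the last step left them, time stands still between calls to the robot, and variables do not carry over. Pictures are saved under pics/ and viewed, at most 10 in all, crops included, and the job is handed in when it is done.

Besides the shell and the picture viewer there is one more tool, called after "Request:" by a JSON object that holds its "op" and its "data", one argument or row to a line. drive_tool: Moves the arm, as the interface text tells. Its arguments: {"type":"object","properties":{"deltas":{"type":"array"},"gripper":{"type":"number"},"squeeze":{"type":"number"}},"required":["deltas"]}

```bash
mkdir -p pics; ls; cat > h.py <<'E'
import numpy as np,cv2
from scipy.spatial.transform import Rotation as R
from rig import sensors,eyes,ticket,robot
def cam(n):
    o=sensors.get_obs(); c=eyes.camera(n); im=c["img"]; c["f"]=im.shape[0]/2/np.tan(np.radians(c["fov_y"])/2)
    if n=="wrist":
        T=np.eye(4);T[:3,:3]=R.from_quat(o["tool_rot"]).as_matrix();T[:3,3]=o["position"]
        T=T@np.array(c["hand_eye"]); c["Rm"]=T[:3,:3];c["p"]=T[:3,3]
    else:
        a=np.array(c["attitude"]); c["Rm"]=a if a.shape==(3,3) else R.from_quat(a).as_matrix(); c["p"]=np.array(c["xyz"])
    return c
def plane(c,uv,z):
    d=c["Rm"]@np.array([(uv[0]-c["cx"])/c["f"],-(uv[1]-c["cy"])/c["f"],-1.])
    return c["p"]+d*(z-c["p"][2])/d[2]
def proj(c,P):
    q=c["Rm"].T@(np.array(P)-c["p"]); return np.array([c["cx"]-c["f"]*q[0]/q[2],c["cy"]+c["f"]*q[1]/q[2]])
def save(c,n): cv2.imwrite("pics/"+n,c["img"][:,:,::-1])
E
python3 - <<'E'
from h import *
import pickle
for n in("scene","top"):
    c=cam(n);save(c,n+"0.png");pickle.dump(c,open(n+".pkl","wb"))
    print(n,{k:v for k,v in c.items() if k!="img"})
print(robot.tip_reach, sensors.get_obs())
E
```

```text
pics
scene {'fov_y': 51.99626484250433, 'cx': 288.6670101087406, 'cy': 215.4188256813524, 'xyz': array([ 1.12309426, -0.2542344 ,  0.90203325]), 'attitude': array([0.27987385, 0.199028  , 0.52414463, 0.77931437]), 'f': np.float64(430.5994289275563), 'Rm': array([[ 0.37132053, -0.70554142,  0.60359951],
       [ 0.92835235,  0.29388607, -0.22758052],
       [-0.01682201,  0.64485834,  0.76411696]]), 'p': array([ 1.12309426, -0.2542344 ,  0.90203325])}
top {'fov_y': 57.02183114491051, 'cx': 281.37958874416336, 'cy': 208.3642109808286, 'xyz': array([ 0.42965264, -0.01558037,  0.98686201]), 'attitude': array([-0.03043713,  0.0097495 ,  0.71091425, -0.70255211]), 'f': np.float64(386.5962292445328), 'Rm': array([[-0.01098824,  0.99831511, -0.05697545],
       [-0.9995021 , -0.01265097, -0.02890522],
       [-0.02957731,  0.05662946,  0.99795706]]), 'p': array([ 0.42965264, -0.01558037,  0.98686201])}
0.022 {'time': 0.1, 'q': array([-1.48350244e+00,  5.28393719e-01,  1.43380514e+00, -1.50681200e-05,
        1.18142390e+00, -1.78523701e-01]), 'joint_velocities': array([-0.00054131, -0.00295425, -0.00441899, -0.00166937, -0.00165581,
        0.00048643]), 'joint_torque': array([-1.58983285e-04, -4.40985882e+01, -1.77151269e+01,  6.35245023e-02,
        5.33403398e-02, -4.46572426e-05]), 'position': array([ 0.16413982, -0.60239657,  0.24364701]), 'tool_rot': array([ 9.91179730e-01,  1.32520612e-01,  3.93255771e-05, -1.01431585e-03]), 'ft_force': array([ 0.14559898, -0.40285379, -0.16706938]), 'moment': array([-0.02806631, -0.07516424,  0.00493819]), 'grip_force': 0.0, 'grip_width': 0.08694805314174181}
```

View pics/scene0.png

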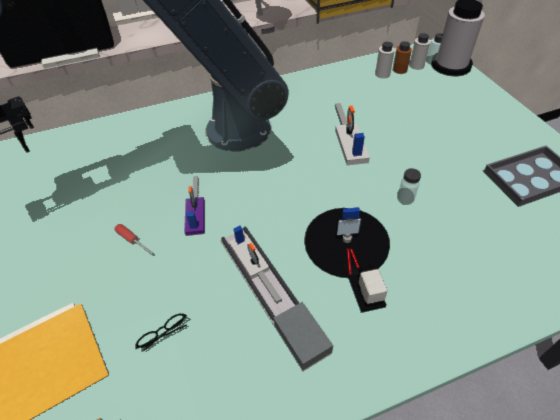

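View pics/top0.png

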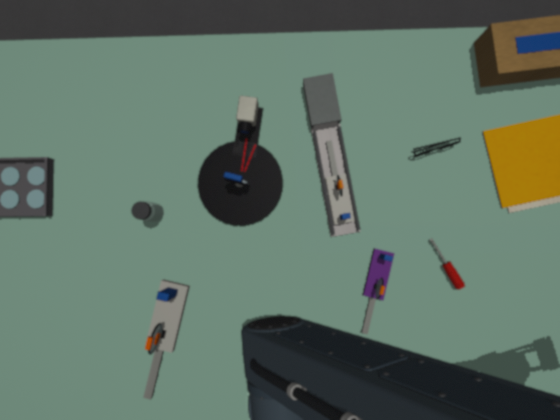

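The carriage could be one of three things:
- the white one in the track, at scene (250,255) and top (343,195)
- the purple one, at top (378,273), which is ruled out by colour
- a larger loose white one, at top (167,315)

I choose the smaller white one in the track. The stand is at top (240,183).

```bash
cat > m.py <<'E'
from h import *
def blobs(c,lo,hi,amin=8):
    hsv=cv2.cvtColor(c["img"],cv2.COLOR_RGB2HSV); m=cv2.inRange(hsv,np.array(lo),np.array(hi))
    n,l,s,ce=cv2.connectedComponentsWithStats(m); return [(ce[i].round(1),s[i,4],s[i,:4]) for i in range(1,n) if s[i,4]>=amin],l
E
python3 - <<'E'
from m import *
import pickle
for n in("top","scene"):
    c=pickle.load(open(n+".pkl","rb"))
    for nm,lo,hi,z in(("blue",(108,140,50),(125,255,255),.078),("orange",(5,170,120),(16,255,255),.091),("red",(0,200,120),(4,255,255),.012)):
        for b in blobs(c,lo,hi)[0]: print(n,nm,b[0],b[1],b[2],plane(c,b[0],z).round(3), plane(c,b[0],.13).round(3) if nm=="blue" else "")
    if n=="top":
        g=cv2.cvtColor(c["img"],cv2.COLOR_RGB2HSV)
        m=(g[...,2]<45).astype(np.uint8); m[:, :190]=0;m[:130]=0;m[230:]=0;m[:,290:]=0
        k=max(cv2.findContours(m,0,2)[0],key=cv2.contourArea); print("plate",cv2.fitEllipse(cv2.convexHull(k)),cv2.minEnclosingCircle(k))
        im=c["img"][60:250,190:380]; cv2.imwrite("pics/topcrop.png",cv2.resize(im,None,fx=3.1,fy=3.1,interpolation=2)[:,:,::-1])
E
```

```text
top blue [536.8  42.7] 543 [516  33  44  20] [ 0.867 -0.598  0.078] [ 0.842 -0.565  0.13 ]
top blue [232.6 176.3] 124 [223 172  20  10] [0.559 0.126 0.078] [0.552 0.118 0.13 ]
top blue [344.6 216.1] 29 [341 214   8   5] [ 0.462 -0.137  0.078] [ 0.46 -0.13  0.13]
top blue [386.4 257.3] 47 [381 255  11   6] [ 0.365 -0.232  0.078] [ 0.368 -0.219  0.13 ]
top blue [166.2 294.2] 140 [158 289  18  11] [0.283 0.283 0.078] [0.292 0.266 0.13 ]
top orange [340.  183.8] 20 [339 180   3   8] [ 0.536 -0.126  0.091] 
top orange [381.7 289.7] 23 [380 286   4   8] [ 0.292 -0.216  0.091] 
top orange [148.6 343. ] 52 [146 337   6  13] [0.175 0.319 0.091] 
top red [454.5 275.1] 118 [447 263  16  25] [ 0.315 -0.413  0.012] 
plate ((240.55569458007812, 178.53526306152344), (80.99526977539062, 95.53214263916016), 11.780440330505371) ((242.71658325195312, 176.25973510742188), 48.71915054321289)
scene blue [358.  143.6] 185 [353 133  11  22] [0.296 0.278 0.078] [0.348 0.245 0.13 ]
scene blue [350.4 212.9] 173 [342 208  18  11] [0.524 0.137 0.078] [0.562 0.113 0.13 ]
scene blue [191.5 219.7] 129 [187 212  11  17] [ 0.392 -0.238  0.078] [ 0.438 -0.239  0.13 ]
scene blue [238.6 233.9] 114 [234 226  10  17] [ 0.48  -0.143  0.078] [ 0.52 -0.15  0.13]
scene orange [407.1  51.1] 10 [403  49   8   4] [-0.073  0.669  0.091] 
scene orange [351.4 109.2] 22 [350 106   4   7] [0.157 0.327 0.091] 
scene orange [348.9 118.7] 10 [348 116   3   7] [0.197 0.298 0.091] 
scene orange [189.6 189. ] 8 [189 187   2   5] [ 0.299 -0.218  0.091] 
scene orange [251.6 246.8] 24 [249 244   6   7] [ 0.538 -0.128  0.091] 
scene red [348. 255.] 9 [348 251   1   9] [0.598 0.1   0.012]
```

View pics/topcrop.png

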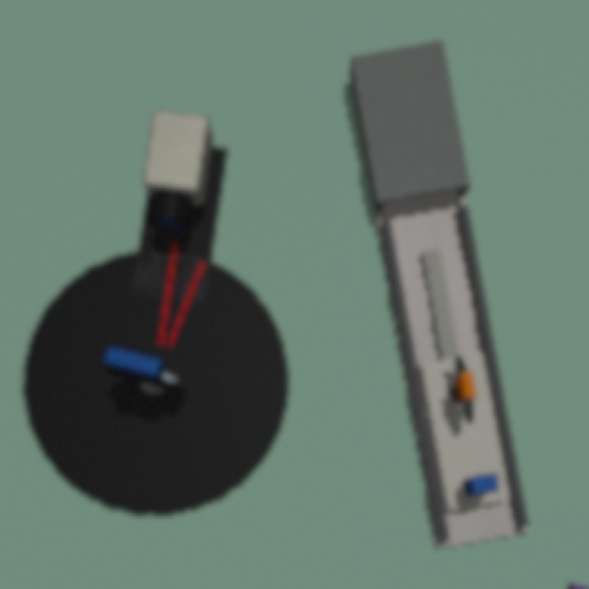

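The crop confirms it: the white carriage in the track has its post at crop (483,485) and its tab at (465,385). The hood's near edge runs (378,205)–(468,190), and the mirror bar is at (133,362).

```bash
python3 - <<'E'
from m import *
import pickle
c=pickle.load(open("top.pkl","rb"))
px=lambda u,v:(190+u/3.1,60+v/3.1)
for a,b,z in(((378,215),(437,545),.022),((462,205),(524,530),.022),((350,58),(378,205),.043),((442,42),(468,190),.043),((175,243),(165,345),.012),((205,262),(171,345),.012),((105,355),(162,372),.13)):
    A,B=plane(c,px(*a),z),plane(c,px(*b),z); d=A-B; print(A.round(3),B.round(3),np.arctan2(d[1],d[0]).round(3),np.linalg.norm(d).round(3))
o=sensors.get_obs();M=R.from_quat(o["tool_rot"]).as_matrix();print(M.round(3))
E
```

```text
[ 0.684 -0.067  0.022] [ 0.415 -0.11   0.022] 0.159 0.272
[ 0.69  -0.135  0.022] [ 0.426 -0.18   0.022] 0.166 0.268
[ 0.806 -0.045  0.043] [ 0.686 -0.066  0.043] 0.17 0.122
[ 0.818 -0.119  0.043] [ 0.697 -0.138  0.043] 0.151 0.122
[0.666 0.1   0.012] [0.581 0.109 0.012] -0.103 0.085
[0.65  0.075 0.012] [0.581 0.104 0.012] -0.395 0.074
[0.556 0.137 0.13 ] [0.543 0.096 0.13 ] 1.266 0.043
[[ 0.965  0.263 -0.   ]
 [ 0.263 -0.965  0.002]
 [ 0.    -0.002 -1.   ]]
```

Request:
{"op": "drive_tool", "data": {
  "deltas": [
    [[25,-23,0,0,0,0],[25,-23,0,0,0,0],[25,-23,0,0,0,0],[25,-23,0,0,0,0],[25,-23,0,0,0,0],[25,-23,0,0,0,0],[25,-23,0,0,0,0],[25,-23,0,0,0,0]]
  ]
}}

```text
time: 0.77
position: [0.3093, -0.3712, 0.2443]
tool_rot: [0.991, 0.132, -0.0, -0.0]
ft_force: [0.2, 0.2, -0.1]
grip_width: 0.0869
grip_force: 0.0
```

Request:
{"op": "drive_tool", "data": {
  "deltas": [
    [[25,-23,0,0,0,0],[25,-23,0,0,0,0],[25,-23,0,0,0,0],[25,-23,0,0,0,0],[25,-23,0,0,0,0],[25,-23,0,0,0,0],[25,-23,0,0,0,0],[0,0,0,0,0,0.104]]
  ],
  "gripper": 60
}}

```text
time: 1.43
position: [0.437, -0.1667, 0.2443]
tool_rot: [0.997, 0.083, 0.0, -0.001]
ft_force: [0.4, -0.1, 1.4]
grip_width: 0.053
grip_force: 0.0
```

```bash
python3 - <<'E'
from m import *
import pickle
c=cam("wrist");save(c,"w1.png");pickle.dump(c,open("w1.pkl","wb"))
o=sensors.get_obs();M=R.from_quat(o["tool_rot"]).as_matrix();print(o["time"],o["position"],np.arctan2(M[1,0],M[0,0]),M.round(3).tolist(),c["p"])
for nm,lo,hi,z in(("blue",(108,140,50),(125,255,255),.078),("orange",(5,150,100),(18,255,255),.091)):
    for b in blobs(c,lo,hi,40)[0]: print(nm,b[0],b[1],b[2],plane(c,b[0],z).round(3))
E
```

```text
1.4833 [ 0.43621324 -0.16872254  0.24431625] 0.1591622424513845 [[0.987, 0.158, -0.0], [0.158, -0.987, 0.001], [-0.0, -0.001, -1.0]] [ 0.51659882 -0.15372548  0.38409554]
blue [261.2 164.8] 426 [250 155  23  21] [ 0.465 -0.139  0.078]
blue [332. 265.] 294 [325 251  15  32] [ 0.379 -0.222  0.078]
orange [257.4  77.9] 284 [252  64  11  29] [ 0.535 -0.127  0.091]
orange [310.  341.9] 164 [303 333  15  19] [ 0.298 -0.214  0.091]
```

View pics/w1.png

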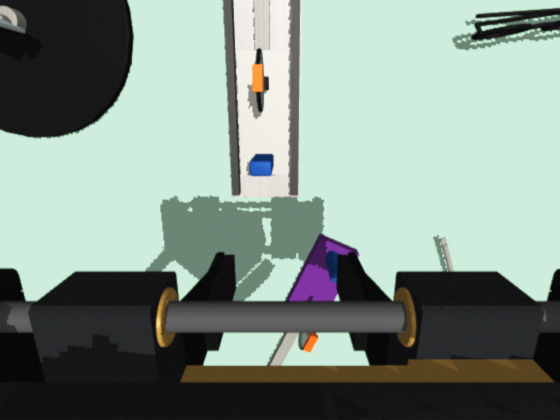

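Request:
{"op": "drive_tool", "data": {
  "deltas": [
    [[15,-13,0,0,0,0],[15,-13,0,0,0,0],[0,0,36,0,0,0],[0,0,36,0,0,0],[0,0,36,0,0,0],[0,0,36,0,0,0],[0,0,36,0,0,0],[0,0,0,0,0,0]]
  ]
}}

```text
time: 2.15
position: [0.4564, -0.1396, 0.0577]
tool_rot: [0.997, 0.081, -0.007, -0.004]
ft_force: [-1.8, 0.1, -0.6]
grip_width: 0.0522
grip_force: 0.0
```

Request:
{"op": "drive_tool", "data": {
  "deltas": [
    [[0,0,0,0,0,0],[0,0,0,0,0,0],[0,0,0,0,0,0],[0,0,0,0,0,0],[0,0,0,0,0,0]]
  ],
  "gripper": 0,
  "squeeze": 20
}}

```text
time: 2.57
position: [0.462, -0.1418, 0.0669]
tool_rot: [0.997, 0.081, 0.002, 0.001]
ft_force: [0.4, -0.7, -0.1]
grip_width: 0.0269
grip_force: 0.0
```

Request:
{"op": "drive_tool", "data": {
  "deltas": [
    [[0,0,3,0,0,0],[0,0,0,0,0,0],[0,0,0,0,0,0]]
  ]
}}

```text
time: 2.82
position: [0.4613, -0.1411, 0.0633]
tool_rot: [0.997, 0.081, 0.001, 0.001]
ft_force: [-0.4, 1.6, 11.4]
grip_width: 0.0197
grip_force: 20.0
```

Request:
{"op": "drive_tool", "data": {
  "deltas": [
    [[2,0,0,0,0,0],[2,0,0,0,0,0],[2,0,0,0,0,0],[3,0,0,0,0,0],[3,0,0,0,0,0],[2,0,0,0,0,0],[2,0,0,0,0,0],[1,0,0,0,0,0]]
  ]
}}

```text
time: 3.48
position: [0.4711, -0.1368, 0.0631]
tool_rot: [0.997, 0.082, -0.006, -0.002]
ft_force: [-15.8, -4.0, 21.0]
grip_width: 0.0198
grip_force: 20.0
```

Request:
{"op": "drive_tool", "data": {
  "deltas": [
    [[2,0,0,0,0,0],[2,0,0,0,0,0],[2,0,0,0,0,0],[2,0,0,0,0,0],[1,0,0,0,0,0]]
  ]
}}

```text
time: 3.9
position: [0.4797, -0.1351, 0.0631]
tool_rot: [0.997, 0.082, -0.007, -0.002]
ft_force: [-15.4, -3.1, 20.4]
grip_width: 0.0201
grip_force: 20.0
```

```bash
cat > w.py <<'E'
from m import *
import sys
c=cam("wrist");save(c,sys.argv[1])
o=sensors.get_obs();print(o["time"],o["position"],o["ft_force"],o["moment"])
for nm,lo,hi,z in(("blue",(108,140,50),(125,255,255),.078),("orange",(5,150,100),(18,255,255),.091)):
    for b in blobs(c,lo,hi,40)[0]: print(nm,b[0],b[1],b[2],plane(c,b[0],z).round(4))
E
python3 w.py w2.png
```

```text
3.95 [ 0.47982728 -0.13512138  0.0630777 ] [-14.92043947  -2.11399019  19.95717661] [-0.48951733  2.45417898 -0.01102613]
blue [285.7 275.5] 2199 [262 247  48  54] [ 0.4959 -0.1325  0.078 ]
orange [285.2 127.9] 1669 [273  95  26  67] [ 0.5537 -0.1228  0.091 ]
```

View pics/w2.png

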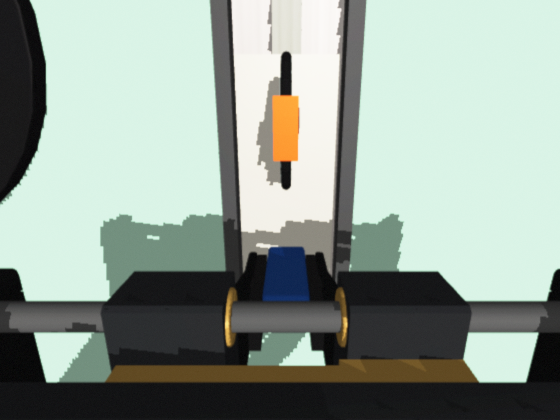

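The carriage moves with the gripper: the tab is now at wrist pixel (285,128), about 18.7 mm further along. I'll ease the downward pressure and keep pushing.

Request:
{"op": "drive_tool", "data": {
  "deltas": [
    [[1,0,-1,0,0,0],[2,0,-1,0,0,0],[3,0,0,0,0,0],[3,0,0,0,0,0],[3,0,0,0,0,0],[3,0,0,0,0,0],[2,0,0,0,0,0],[1,0,0,0,0,0]]
  ]
}}

```text
time: 4.62
position: [0.5049, -0.134, 0.0633]
tool_rot: [0.997, 0.081, 0.0, 0.0]
ft_force: [0.5, -0.7, -3.5]
grip_width: 0.0194
grip_force: 20.0
```

Request:
{"op": "drive_tool", "data": {
  "deltas": [
    [[2,0,0,0,0,0],[2,0,0,0,0,0],[2,0,0,0,0,0],[2,0,0,0,0,0],[2,0,0,0,0,0]]
  ]
}}

```text
time: 5.03
position: [0.5143, -0.1324, 0.0636]
tool_rot: [0.997, 0.081, -0.0, -0.0]
ft_force: [0.6, -0.4, -3.0]
grip_width: 0.0202
grip_force: 20.0
```

Request:
{"op": "drive_tool", "data": {
  "deltas": [
    [[2,0,0,0,0,0],[2,0,0,0,0,0],[2,0,0,0,0,0],[2,0,0,0,0,0],[2,0,0,0,0,0],[2,0,0,0,0,0]]
  ]
}}

```text
time: 5.53
position: [0.5261, -0.1305, 0.0635]
tool_rot: [0.997, 0.081, -0.0, -0.0]
ft_force: [0.6, -0.4, -3.7]
grip_width: 0.0199
grip_force: 20.0
```

Request:
{"op": "drive_tool", "data": {
  "deltas": [
    [[2,0,0,0,0,0],[2,0,0,0,0,0],[2,0,0,0,0,0],[2,0,0,0,0,0],[2,0,0,0,0,0],[2,0,0,0,0,0]]
  ]
}}

```text
time: 6.03
position: [0.538, -0.1285, 0.0635]
tool_rot: [0.997, 0.081, -0.0, -0.0]
ft_force: [-0.4, 0.0, -3.5]
grip_width: 0.0199
grip_force: 20.0
```

Request:
{"op": "drive_tool", "data": {
  "deltas": [
    [[2,0,0,0,0,0],[2,0,0,0,0,0],[2,0,0,0,0,0],[2,0,0,0,0,0],[2,0,0,0,0,0],[2,0,0,0,0,0]]
  ]
}}

```text
time: 6.53
position: [0.5498, -0.1266, 0.0635]
tool_rot: [0.997, 0.081, -0.0, -0.0]
ft_force: [0.6, -0.5, -3.6]
grip_width: 0.02
grip_force: 20.0
```

Request:
{"op": "drive_tool", "data": {
  "deltas": [
    [[2,0,0,0,0,0],[2,0,0,0,0,0],[2,0,0,0,0,0],[2,0,0,0,0,0],[2,0,0,0,0,0],[2,0,0,0,0,0]]
  ]
}}

```text
time: 7.03
position: [0.5617, -0.1247, 0.0635]
tool_rot: [0.997, 0.081, -0.0, -0.0]
ft_force: [-0.2, -0.5, -4.0]
grip_width: 0.0199
grip_force: 20.0
```

Request:
{"op": "drive_tool", "data": {
  "deltas": [
    [[2,0,0,0,0,0],[2,0,0,0,0,0],[2,0,0,0,0,0],[2,0,0,0,0,0],[2,0,0,0,0,0],[2,0,0,0,0,0]]
  ]
}}

```text
time: 7.53
position: [0.5735, -0.1227, 0.0635]
tool_rot: [0.997, 0.081, -0.0, -0.0]
ft_force: [0.0, 0.5, -3.6]
grip_width: 0.0201
grip_force: 20.0
```

Request:
{"op": "drive_tool", "data": {
  "deltas": [
    [[2,0,0,0,0,0],[2,0,0,0,0,0],[2,0,0,0,0,0],[2,0,0,0,0,0]]
  ]
}}

```text
time: 7.87
position: [0.5767, -0.1215, 0.0632]
tool_rot: [0.997, 0.082, -0.005, -0.001]
ft_force: [-13.4, -5.9, 5.0]
grip_width: 0.02
grip_force: 20.0
```

Request:
{"op": "drive_tool", "data": {
  "deltas": [
    [[2,0,0,0,0,0],[1,0,0,0,0,0],[0,0,0,0,0,0]]
  ]
}}

```text
time: 8.12
position: [0.5768, -0.1212, 0.0632]
tool_rot: [0.997, 0.082, -0.008, -0.001]
ft_force: [-15.4, -6.8, 5.7]
grip_width: 0.0196
grip_force: 20.0
```

```bash
python3 w.py w3.png
```

```text
8.1667 [ 0.57684384 -0.12123416  0.06316892] [-15.34935153  -5.77102139   6.58689266] [-1.11973348  2.50520516 -0.00753903]
blue [285.8 275.4] 2204 [262 247  48  54] [ 0.5931 -0.1186  0.078 ]
orange [286.8 129.1] 1631 [275  96  25  68] [ 0.6507 -0.1094  0.091 ]
```

Request:
{"op": "drive_tool", "data": {
  "deltas": [
    [[2,0,0,0,0,0],[1,0,0,0,0,0],[0,0,0,0,0,0]]
  ],
  "squeeze": 30
}}

```text
time: 8.42
position: [0.577, -0.121, 0.0632]
tool_rot: [0.997, 0.082, -0.011, -0.002]
ft_force: [-20.7, -9.6, 10.2]
grip_width: 0.0197
grip_force: 30.0
```

```bash
python3 w.py w4.png
```

```text
8.4667 [ 0.57701637 -0.1210153   0.06315503] [-21.67788842  -9.71885586   9.54423401] [-1.66359314  3.32660504 -0.08444091]
blue [285.9 275.3] 2204 [262 247  48  54] [ 0.5935 -0.1184  0.078 ]
orange [287.1 130.4] 1665 [275  98  26  67] [ 0.6507 -0.1093  0.091 ]
```

Request:
{"op": "drive_tool", "data": {
  "deltas": [
    [[-3,0,0,0,0,0],[0,0,0,0,0,0]]
  ]
}}

```text
time: 8.63
position: [0.5768, -0.121, 0.0632]
tool_rot: [0.997, 0.082, -0.008, -0.002]
ft_force: [-12.7, -4.4, 4.8]
grip_width: 0.0197
grip_force: 30.0
```

Request:
{"op": "drive_tool", "data": {
  "deltas": [
    [[0,0,0,0,0,0],[0,0,0,0,0,0],[0,0,0,0,0,0],[0,0,0,0,0,0]]
  ],
  "gripper": 60
}}

```text
time: 8.97
position: [0.5856, -0.1213, 0.0642]
tool_rot: [0.997, 0.081, 0.001, 0.001]
ft_force: [-0.5, 0.2, -0.1]
grip_width: 0.0388
grip_force: 0.0
```

```bash
python3 w.py w5.png
```

```text
9.0167 [ 0.58536187 -0.12110789  0.06401938] [-0.87239569  0.44576113 -0.32843834] [ 0.00086768 -0.00438667 -0.02653161]
blue [282.6 281.8] 1461 [262 262  42  39] [ 0.5979 -0.1179  0.078 ]
blue [281.8 335.4] 252 [260 333  44   6] [ 0.5725 -0.1217  0.078 ]
orange [282.  152.6] 1510 [270 121  26  65] [ 0.6512 -0.1093  0.091 ]
```

Request:
{"op": "drive_tool", "data": {
  "deltas": [
    [[0,0,-35,0,0,0],[0,0,-35,0,0,0],[0,0,-35,0,0,0],[0,0,-35,0,0,0],[0,0,-35,0,0,0],[0,-40,0,0,0,0],[0,-40,0,0,0,0],[0,-40,0,0,0,0]]
  ]
}}

```text
time: 9.68
position: [0.5655, -0.0018, 0.2399]
tool_rot: [0.997, 0.08, 0.002, 0.0]
ft_force: [0.5, 0.5, -0.8]
grip_width: 0.0522
grip_force: 0.0
```

Request:
{"op": "drive_tool", "data": {
  "deltas": [
    [[0,-40,0,0,0,0],[0,-20,0,0,0,0],[0,0,0,0,0,0]]
  ]
}}

```text
time: 9.93
position: [0.5539, 0.0613, 0.2388]
tool_rot: [0.997, 0.084, -0.0, -0.001]
ft_force: [-0.1, 0.2, -0.4]
grip_width: 0.0522
grip_force: 0.0
```

```bash
sed -i 's/^c=cam.*/c=cam("wrist");save(c,sys.argv[1]);import pickle;pickle.dump(c,open(sys.argv[1][:-4]+".pkl","wb"))/' w.py; python3 w.py w6.png
```

```text
9.9833 [0.55485503 0.05906157 0.23887133] [0.78579164 0.01516414 0.78791896] [ 0.01570752 -0.00823597 -0.0296461 ]
blue [211.5 204.4] 1267 [183 185  57  40] [0.5392 0.1275 0.078 ]
blue [474.3 203.3] 791 [451 191  47  26] [ 0.5802 -0.1073  0.078 ]
orange [488.3 123.7] 275 [481 113  16  22] [ 0.6484 -0.0887  0.091 ]
orange [511.  125.5] 326 [503 113  17  26] [ 0.6501 -0.1073  0.091 ]
```

View pics/w6.png

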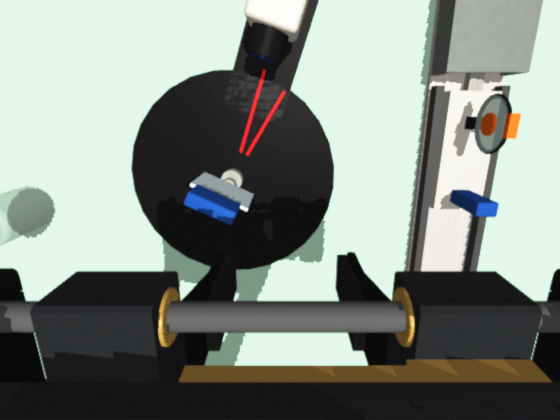

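The view shows the mirror bar at (211,204), the red lines meeting near (243,153), the sticker at (488,124), the tab at (511,125) and the post at (474,203).

```bash
python3 - <<'E'
from m import *
import pickle
c=pickle.load(open("w6.pkl","rb"))
print("sticker",plane(c,(488.3,123.7),.06),"tab",plane(c,(511,120),.091))
g=cv2.cvtColor(c["img"],cv2.COLOR_RGB2HSV)
m=cv2.inRange(g,np.array((108,140,50)),np.array((125,255,255)));m[:,300:]=0
k=max(cv2.findContours(m,0,2)[0],key=cv2.contourArea);print("blue bar px",cv2.approxPolyDP(cv2.convexHull(k),3,True)[:,0].tolist())
for v in np.unique(g[...,2][m>0]//10,return_counts=True): print(v.tolist())
p=(g[...,2]<60).astype(np.uint8);p[:,:120]=0;p[:,345:]=0;p[250:]=0;p[:95]=0
k=max(cv2.findContours(p,0,1)[0],key=cv2.contourArea)[:,0]
P=np.array([plane(c,q,.012)[:2] for q in k.astype(float)]);ctr=np.array([.57,.11])
for _ in range(20):
    d=np.linalg.norm(P-ctr,axis=1);s=abs(d-.11)<.006;A=np.c_[2*P[s],np.ones(s.sum())];x=np.linalg.lstsq(A,(P[s]**2).sum(1),rcond=None)[0];ctr=x[:2]
print("plate",ctr,np.sqrt(x[2]+ctr@ctr),s.sum())
r=(((g[...,0]<6)|(g[...,0]>174))&(g[...,1]>150)&(g[...,2]>100)).astype(np.uint8);r[:,340:]=0
ys,xs=np.nonzero(r);lin=[[],[]]
for y in range(75,150):
    u=xs[ys==y]
    if len(u)==0: continue
    b=np.split(u,np.where(np.diff(u)>1)[0]+1)
    for i,w in enumerate(b if len(b)==2 else ([b[0]] if len(b)==1 and y<90 else [])): lin[i].append(plane(c,(w.mean(),y),.0125)[:2])
for l in lin:
    l=np.array(l);vx,vy,x0,y0=cv2.fitLine(l.astype(np.float32),cv2.DIST_HUBER,0,1e-4,1e-4).ravel();s=np.sign(vx)
    print("laser yaw",np.arctan2(s*vy,s*vx),"y at x=ctr",y0+vy/vx*(ctr[0]-x0),len(l))
E
```

```text
sticker [ 0.65002558 -0.10631904  0.06      ] tab [ 0.65424854 -0.10578108  0.091     ]
blue bar px [[187, 192], [198, 185], [238, 203], [232, 223], [184, 205]]
[5, 6, 7, 8, 9, 10, 11, 12, 13, 14, 15, 16, 17, 18, 19, 20, 21, 22]
[37, 22, 17, 27, 10, 224, 298, 50, 20, 11, 25, 20, 46, 26, 25, 67, 305, 72]
plate [0.55182538 0.11949358] 0.10725395268537266 334
laser yaw -0.15264049 y at x=ctr 0.11958316256510934 75
laser yaw -0.3927208 y at x=ctr 0.1197484592630829 60
```

Request:
{"op": "drive_tool", "data": {
  "deltas": [
    [[0,0,0,0,0,-0.114],[0,0,0,0,0,-0.114],[0,0,0,0,0,-0.114],[0,0,0,0,0,-0.114],[0,0,0,0,0,-0.114],[0,0,0,0,0,-0.114],[0,0,0,0,0,-0.114],[0,0,0,0,0,-0.114]]
  ]
}}

```text
time: 10.65
position: [0.5561, 0.0552, 0.2387]
tool_rot: [0.858, 0.513, 0.0, 0.001]
ft_force: [0.3, 0.5, -0.5]
grip_width: 0.0523
grip_force: 0.0
```

Request:
{"op": "drive_tool", "data": {
  "deltas": [
    [[0,0,0,0,0,-0.114],[0,0,0,0,0,-0.114],[0,0,0,0,0,0],[0,0,0,0,0,0]]
  ]
}}

```text
time: 10.98
position: [0.5558, 0.0556, 0.2386]
tool_rot: [0.797, 0.604, 0.0, 0.0]
ft_force: [0.1, -0.1, -0.3]
grip_width: 0.052
grip_force: 0.0
```

```bash
cat > d.py <<'E'
from h import *
o=sensors.get_obs();M=R.from_quat(o["tool_rot"]).as_matrix();p=o["position"]
print(o["time"],p,"yaw",np.arctan2(M[1,0],M[0,0]),M[:,2].round(4),"tool delta mm",(M.T@(np.array([.5518,.1195,.122])-p)*1000).round(1),o["ft_force"],o["moment"],o["grip_width"],o["q"].round(2))
E
python3 d.py
```

```text
10.9833 [0.55581845 0.05556465 0.23860027] yaw 1.2976195753168422 [ 7.e-04 -3.e-04 -1.e+00] tool delta mm [ 60.5 -21.2 116.6] [ 0.10237121 -0.12911182 -0.31768994] [-0.01116073 -0.0852434   0.04169063] 0.05203949621312639 [-0.1   0.45  1.61 -0.    1.09  0.17]
```

Request:
{"op": "drive_tool", "data": {
  "deltas": [
    [[30,-10,0,0,0,0],[30,-11,0,0,0,0],[0,0,0,0,0,0],[0,0,30,0,0,0],[0,0,30,0,0,0],[0,0,30,0,0,0],[0,0,25,0,0,0],[0,0,0,0,0,0]]
  ]
}}

```text
time: 11.65
position: [0.5478, 0.1192, 0.119]
tool_rot: [0.796, 0.605, -0.004, -0.003]
ft_force: [-0.5, 0.3, -1.3]
grip_width: 0.0522
grip_force: 0.0
```

Request:
{"op": "drive_tool", "data": {
  "deltas": [
    [[0,0,0,0,0,0],[0,0,0,0,0,0]]
  ],
  "gripper": 35
}}

```text
time: 11.82
position: [0.5522, 0.1197, 0.1247]
tool_rot: [0.796, 0.605, 0.001, 0.001]
ft_force: [0.1, -0.7, -0.0]
grip_width: 0.0454
grip_force: 0.0
```

```bash
python3 d.py
```

```text
11.8167 [0.55217062 0.11966504 0.12465844] yaw 1.3004864097278306 [ 2.3e-03 -1.0e-04 -1.0e+00] tool delta mm [-0.3 -0.3  2.7] [ 0.10205797 -0.70895427 -0.00085837] [-0.06386109 -0.09951467  0.04170118] 0.045439688303949115 [ 0.02  0.61  1.69 -0.    0.84  0.29]
```

Request:
{"op": "drive_tool", "data": {
  "deltas": [
    [[0,0,1,0,0,0],[0,0,0,0,0,0],[0,0,0,0,0,0],[0,0,0,0,0,0],[0,0,0,0,0,0],[0,0,0,0,0,0]]
  ],
  "gripper": 0,
  "squeeze": 45
}}

```text
time: 12.32
position: [0.5526, 0.1198, 0.1233]
tool_rot: [0.796, 0.606, 0.001, 0.001]
ft_force: [2.6, -1.0, 0.7]
grip_width: 0.0117
grip_force: 45.0
```

```bash
python3 d.py
```

```text
12.3167 [0.55261034 0.11975391 0.12332808] yaw 1.3016529338984975 [ 4.1e-03 -5.0e-04 -1.0e+00] tool delta mm [-0.5 -0.7  1.3] [ 2.59025158 -0.95004616  0.7072334 ] [-0.29230359 -0.39472831 -0.08843965] 0.011689679693185842 [ 0.02  0.62  1.69 -0.    0.83  0.29]
```

Request:
{"op": "drive_tool", "data": {
  "deltas": [
    [[0,0,0,0,0,0.05],[0,0,0,0,0,0.06],[0,0,0,0,0,0.06],[0,0,0,0,0,0.06],[0,0,0,0,0,0.06],[0,0,0,0,0,0.05],[0,0,0,0,0,0.04],[0,0,0,0,0,0]]
  ]
}}

```text
time: 12.98
position: [0.5525, 0.1198, 0.1233]
tool_rot: [0.896, 0.445, 0.001, 0.001]
ft_force: [3.9, -1.2, 2.7]
grip_width: 0.012
grip_force: 45.0
```

Request:
{"op": "drive_tool", "data": {
  "deltas": [
    [[0,0,0,0,0,0],[0,0,0,0,0,0]]
  ]
}}

```text
time: 13.15
position: [0.5525, 0.1198, 0.1233]
tool_rot: [0.895, 0.445, 0.002, 0.001]
ft_force: [2.5, -1.9, 3.8]
grip_width: 0.0117
grip_force: 45.0
```

```bash
python3 d.py; python3 w.py w7.png; python3 - <<'E'
from h import *
import pickle
for n in("scene","top"):
    c=cam(n);pickle.dump(c,open(n+"2.pkl","wb"));save(c,n+"2.png")
a=pickle.load(open("scene2.pkl","rb"));u,v=proj(a,(.56,.0,.05)).astype(int);print(u,v)
i=a["img"][130:360,200:440];j=cv2.imread("pics/w7.png");cv2.imwrite("pics/both.png",np.hstack([cv2.resize(i,(440,420),interpolation=2)[:,:,::-1],j[:,100:460]]))
E
```

```text
13.15 [0.55245552 0.11981304 0.12329905] yaw 0.9229204211151432 [ 3.6e-03 -4.0e-04 -1.0e+00] tool delta mm [-0.6 -0.3  1.3] [ 2.51365157 -1.85281998  3.77292375] [-0.30643965 -0.57826365  0.03396574] 0.011724384825235662 [ 0.02  0.62  1.69 -0.    0.83  0.66]
13.2 [0.55246988 0.11981308 0.12328096] [ 3.84733404 -2.52375423  4.74461068] [-0.33346164 -0.57486704  0.13447718]
blue [470.6 150. ] 85 [460 136  17  31] [0.6667 0.1079 0.078 ]
blue [285.8 269.4] 1684 [272 237  28  64] [0.5457 0.1115 0.078 ]
blue [286.2 334.7] 108 [274 333  25   5] [0.5185 0.0751 0.078 ]
305 247
```

View pics/both.png

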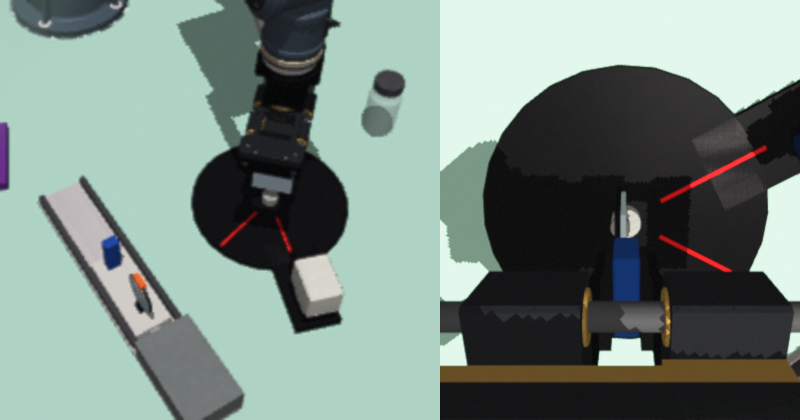

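The bar is held, and the reflected red line in the wrist crop runs (660,237)–(730,270). Next I'll measure its bearing and check the sticker.

```bash
python3 - <<'E'
from m import *
import pickle
S=np.array([.6500,-.1063]);
for n in("w7","scene2"):
    c=pickle.load(open(n+".pkl","rb"));g=cv2.cvtColor(c["img"],cv2.COLOR_RGB2HSV)
    r=(((g[...,0]<6)|(g[...,0]>174))&(g[...,1]>150)&(g[...,2]>90)).astype(np.uint8)
    k,l,s,ce=cv2.connectedComponentsWithStats(r,connectivity=8)
    for i in range(1,k):
        ys,xs=np.nonzero(l==i)
        P=np.array([plane(c,(x,y),.0125)[:2] for x,y in zip(xs,ys)])
        if s[i,4]<25 or np.linalg.norm(P.mean(0)-[.552,.119])>.13: continue
        vx,vy,x0,y0=cv2.fitLine(P.astype(np.float32),cv2.DIST_HUBER,0,1e-4,1e-4).ravel();q=np.sign(vx)
        v=np.array([vx,vy])*q;e=S-[x0,y0]; piv=np.array([.5518,.1195])-[x0,y0]
        print(n,ce[i].round(),s[i,4],"yaw",np.arctan2(v[1],v[0]).round(4),"miss pivot mm",1e3*(v[0]*piv[1]-v[1]*piv[0]),"miss sticker mm",1e3*(v[0]*e[1]-v[1]*e[0]))
    if n=="scene2":
        for b in blobs(c,(5,150,100),(18,255,255),8)[0]:
            if abs(b[0][0]-245)<30: print("tab",b[0],b[1],plane(c,b[0],.091))
E
```

```text
w7 [374. 173.] 646 yaw -0.1537 miss pivot mm -0.36938836242124234 miss sticker mm -208.4779946264164
w7 [355. 254.] 420 yaw -1.1319 miss pivot mm 0.10235347033056563 miss sticker mm -6.958941949600797
scene2 [328. 257.] 43 yaw -1.1484 miss pivot mm -0.26658936730999605 miss sticker mm -3.2667604684032265
scene2 [356. 261.] 28 yaw -0.1648 miss pivot mm -0.4094061532001012 miss sticker mm -207.04499118411343
```

Request:
{"op": "drive_tool", "data": {
  "deltas": [
    [[0,0,0,0,0,0.015],[0,0,0,0,0,0],[0,0,0,0,0,0],[0,0,0,0,0,0]]
  ]
}}

```text
time: 13.63
position: [0.5525, 0.1198, 0.1233]
tool_rot: [0.899, 0.438, 0.002, 0.001]
ft_force: [4.9, -2.8, 5.1]
grip_width: 0.0116
grip_force: 45.0
```

```bash
python3 d.py; python3 w.py w8.png >/dev/null; python3 - <<'E'
from m import *
import pickle
S=np.array([.6500,-.1063]);c=pickle.load(open("w8.pkl","rb"));g=cv2.cvtColor(c["img"],cv2.COLOR_RGB2HSV)
r=(((g[...,0]<6)|(g[...,0]>174))&(g[...,1]>150)&(g[...,2]>90)).astype(np.uint8)
k,l,s,ce=cv2.connectedComponentsWithStats(r)
for i in range(1,k):
    if s[i,4]<200: continue
    ys,xs=np.nonzero(l==i);P=np.array([plane(c,(x,y),.0125)[:2] for x,y in zip(xs,ys)]);vx,vy,x0,y0=cv2.fitLine(P.astype(np.float32),cv2.DIST_HUBER,0,1e-4,1e-4).ravel();q=np.sign(vx);v=np.array([vx,vy])*q;e=S-[x0,y0]
    print(ce[i].round(),np.arctan2(v[1],v[0]),1e3*(v[0]*e[1]-v[1]*e[0]))
c=cam("scene")
for b in blobs(c,(5,120,90),(20,255,255),4)[0]:
    if abs(b[0][0]-285)<40 and 240<b[0][1]<330: print(b[0],b[1],plane(c,b[0],.091))
print(proj(c,(.651,-.109,.091)))
E
```

```text
13.6333 [0.55246985 0.11983567 0.12329659] yaw 0.9068239768978447 [ 3.7e-03 -4.0e-04 -1.0e+00] tool delta mm [-0.7 -0.3  1.3] [ 4.9257201  -2.77882125  5.07263759] [-0.44674768 -0.75551436  0.15218192] 0.011563834106170975 [ 0.02  0.62  1.69 -0.    0.83  0.68]
[373. 172.] -0.15223698 -208.61464355520704
[353. 255.] -1.166195 1.345861642163673
[275.6 283.6] 39 [ 0.65172224 -0.11101558  0.091     ]
[276.34854629 283.0289568 ]
```

```bash
python3 -c "
from rig import ticket; print(ticket.hand_in())"
```

```text
the job is handed in; nothing more can be done
None
```

The carriage is seated against the hidden stop. The fingers are holding the mirror with the camera's reflected sight about 1 mm from the sticker's centre by my measurement, and the job is handed in at about 13.6 s; no verdict came back.

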